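Hover the radiation probe over the red sample tray

TASK

Lift the yellow-headed radiation probe up and off its stand, carry it over the free-standing clear screen, and lower it into the shield box over the red sample tray. Finish while still holding it there, steady and upright, its flat underside about 1 cm above the tray, centred on it and with the long sides of head and tray parallel. Do not touch the trays, the shield box or the screen with anything, and leave the bottle, jar and beaker alone.

Things in the scene. Friction and masses are not known exactly. Their poses are not given: they have to be found in the camera images.
- probe: Radiation probe, 0.3 kg, 125 mm tall, hanging upright (lean up to 0.06 rad). Yellow head at the bottom, 44 (x) x 84 (y) x 28 mm high; on the same axis above it a black handle, 30 x 30 mm, from z 28 to 125. Origin: centre of the head's flat underside. z up along the handle, y along the head's long side, x towards the stand's plate. The handle's two y faces are flat and free: grip across y.
- probe_clip (a point): Steel clip on the probe's +x side, this point at the underside of its bridge (25, 0, 84 mm from the probe's origin), which rests on the plate's top edge. Its prong, 24 mm wide, x 28 to 32, reaches down behind the plate to z 50: the probe must rise 45 mm straight up before it moves sideways. Rear housing below it: x 15 to 22, z 28 to 92 mm.
- probe_grip (a point): Point on the probe's handle axis, 100 mm above its underside, 25 mm below its top: where to grip. Axes as probe.
- stand: Fixed stand: grey base 130 x 110 x 10 mm with a white upright plate 4 mm thick (x 23 to 27 mm from the origin), 50 mm wide, its top edge at 150 mm, over which the probe's clip hangs. Origin: centre of the base's underside. The probe hangs on the -x side of the plate, its underside 66 mm above the table.
- screen: Fixed clear acrylic screen with yellow top edge, upright, 280 mm long (its x), 8 mm thick (its y), 140 mm high, standing between stand and shield box on two yellow feet 70 mm long across it. Origin: centre of its underside, on the table.
- castle: Fixed shield box: clear acrylic walls with yellow top edges, 80 mm high, 6 mm thick, open at the top; outside 112 (x) x 274 (y) mm, split by a middle wall into two bays of 100 (x) x 128 (y) mm inside, side by side along its y. One tray stands near the middle of each bay. Origin: centre at table height.
- tray_red: Red open sample tray, 44 (x) x 74 (y) x 12 mm high, 0.1 kg, loose in one bay of the shield box (either bay). Origin: centre of its underside, on the table; z up, y along its long side.
- tray_blue: Blue sample tray of the same size in the other bay; not wanted.
- bottle: White plastic bottle, 60 mm wide, 150 mm high, on the far side; leave alone. Origin: centre of its underside.
- jar: Amber jar, 60 mm wide, 75 mm high, on the far side; leave alone. Origin: centre of its underside.
- beaker: Glass beaker, 70 mm wide, 90 mm high, on the far side; leave alone. Origin: centre of its underside.

How it is judged (in metres and radians):
On the way, in this order (a step that is already met when the one before it is completed fails the run):
1. the probe is lifted up and off the stand, held by the fingers (z of probe in the frame of stand above 0.106 m and contact force between probe and stand below 0.1 N and contact force between the fingers and probe above 1 N), for 0.1 s.
2. the probe passes over the screen, within its length and above its top edge (z of probe in the frame of screen above 0.14 m and y of probe in the frame of screen between -0.05 and 0.05 m and x of probe in the frame of screen between -0.16 and 0.16 m), for 0.02 s.
At the end, for the whole second after the job is handed in: Held still in the fingers, touching neither tray nor box: underside 3 to 20 mm above the red tray's top, centres within 12 mm, head and tray parallel within 0.17 rad, upright within 0.12 rad; trays within 5 mm of their starts, red tray level, bottle, jar and beaker within 20 mm (z of probe in the frame of tray_red between 0.015 and 0.032 m and horizontal distance between probe and tray_red below 0.012 m and angle between the y axis of probe and the y axis of tray_red, either way round below 0.17 rad and angle between probe's own z axis and vertical below 0.12 rad and angle between tray_red's own z axis and vertical below 0.05 rad and linear speed of probe below 0.02 m/s and angular speed of probe below 0.15 rad/s and contact force between the fingers and probe above 1 N and contact force between probe and tray_red below 0.1 N and contact force between probe and castle below 0.1 N and distance of each of tray_red, tray_blue from where it was at the start of the episode below 0.005 m and distance of each of bottle, jar, beaker from where it was at the start of the episode below 0.02 m); the arm keeps its last pose, push and grip.
It fails at once if a tray is touched by probe, fingers or arm (contact force between any of probe, the fingers, the arm and tray_red above 0.3 N or contact force between any of probe, the fingers, the arm and tray_blue above 0.3 N).
It fails at once if the shield box is touched with more than 2 N (contact force between castle and anything else above 2 N).
It fails at once if the screen is touched with more than 2 N (contact force between screen and anything else above 2 N).
It fails at once if bottle, jar or beaker is moved by more than 20 mm (distance of any of bottle, jar, beaker from where it was at the start of the episode above 0.02 m).
It also fails if it takes over 45 s, if anything falls off the work surface, if the arm or the gripper's body presses on something with over 40 N, if the wrist force passes 120 N, or if a joint passes its speed limit or range.

ROBOT

A 6-joint arm with a two-finger parallel gripper is mounted at the origin on the work surface. World frame = base frame: x ahead of the robot, y to its left, z up, the work surface at z = 0. Lengths are in mm, angles in rad, forces in N, time in s.
With the tool pointing down it reaches from about 300 to 775 mm from the base axis. Payload 14.6 kg.
Tool frame: the origin (TCP) lies on the centre line of the jaws, within the pads' length; the fingertips stand 19 mm ahead of it and the grasp point (between the pads) is the TCP (bot.tip_reach is the distance from the TCP to the fingertips, in mm); y points along the fingers, x is the direction in which the jaws open and shut, and the axes are right-handed (so a half turn about y gives the same grasp; the last joint's range is limited). The gripper opens to 85 mm and grips with 20 to 120 N. Pads are 22 mm wide; open, the fingers measure 114 mm over their backs; the gripper's body (76 mm by 85 mm) begins 54 mm behind the grasp point. The pads swing forward as they close: fully open they stand 13 mm farther back than shut.
Start: joints at [1.129, 0.3, 1.521, -0, 1.321, -0.067], TCP at [201.344, 511.811, 250.281] pointing down, gripper open.
Joint ranges: [-3.03, 3.03], [-0.79, 2.21], [0.23, 2.52], [-1.04, 4.18], [0, 3.07], [-2.55, 2.55]. Speed limits (rad/s): [2.22, 2.22, 2.57, 3.14, 3.14, 3.14].

INTERFACE

Orientations are given as a unit quaternion [w, x, y, z].
In Python, from rig import bot gives the robot as it stands. Calls block until the motion is done:
- bot.move_to(position, orientation): joint-space move of the TCP to a pose.
- bot.servo_line(position, attitude=None, speed=150, until_force=None): straight line of the TCP; attitude=None keeps the orientation; speed is the mean speed in mm/s. With until_force (N) it stops when the force on the tool has changed by that much, and returns True; else False.
- bot.move_joints(angles): joint-space move.
- bot.move_gripper(opening, grip_force=None): finger opening in mm; grip_force is the grip in N (None keeps the last); returns when the fingers have stopped.
- bot.dwell(seconds).
- bot.ik(position, orientation): joint angles nearest the present ones, or None.
- bot.read_state(): the state.
- bot.read_camera(name): name is "side" or "top" or "wrist"; returns a dict with "image" (480x640x3 uint8, blue, green, red), "depth" (480x640 float32, mm along the optical axis (not along the pixel's ray), 0 where there is no reading), "fovy" (degrees; the focal length in pixels is half the picture's height over the tangent of half this angle, whatever the lens; pixels are square), "cx", "cy" (the principal point, pixels), "eye" and "attitude" of the camera in the world; the wrist camera has in their place "mount" (4x4, takes a point from camera to tool coordinates, whose origin is the TCP and whose axes are the tool frame's). Camera axes: x right, y down, z forward; pixel columns grow to the right and rows downward; lengths in mm; the calibration is good to about 2 mm. A picture is of the moment at which its call begins: read the wrist's pose just before it.
A pose or a line that the arm cannot do raises bot.MotionError and nothing moves.
- bot.finish_job(): hands the job in, once; it reports no verdict.
The state is a dict: "clock": time; "joint_positions": joint angles; "qvel": joint speeds; "effort": joint torques, N m; "ee_pos": TCP position; "tool_rot": TCP orientation; "ft_force": force on the tool from outside, world axes, zero at the start; "moment": the same for the moment, N m; "grip_width": finger opening in mm.
Only numpy, scipy, OpenCV 4.12 (cv2) and the standard library are available. Lean on these libraries where they do the work, as an engineer would, in place of code of your own. Each camera call takes 0.05 s, during which the arm holds its last target. There are 200 camera calls.

## Working session

There is one attempt and no reset: what is moved stays moved. The work goes in short steps, each a Python script; the robot and the scene stay as the last script left them, time stands still between calls to the robot, and variables do not carry over. Pictures are saved under pics/ and viewed, about 8 in all and at most 12, crops included, and the job is handed in when it is done.

```bash
ls; mkdir -p pics
cat > h.py <<'E'
import numpy as np, cv2
from scipy.spatial.transform import Rotation as R
from rig import bot
def rot(q): return R.from_quat(np.roll(q,-1)).as_matrix()
def quat(M): return np.roll(R.from_matrix(M).as_quat(),1)
def cam(name):
    s=bot.read_state(); c=bot.read_camera(name)
    c['f']=240/np.tan(np.radians(c['fovy'])/2)
    if name=='wrist':
        T=np.eye(4);T[:3,:3]=rot(s['tool_rot']);T[:3,3]=s['ee_pos'];M=T@np.array(c['mount'])
        c['Rm'],c['o']=M[:3,:3],M[:3,3]
    else: c['o']=np.array(c['eye']);c['Rm']=rot(c['attitude'])
    return c
def rays(c,uv):
    uv=np.atleast_2d(uv).astype(float)
    d=np.c_[(uv[:,0]-c['cx'])/c['f'],(uv[:,1]-c['cy'])/c['f'],np.ones(len(uv))]
    return d@c['Rm'].T
def onz(c,uv,z):
    d=rays(c,uv); return c['o']+d*((z-c['o'][2])/d[:,2])[:,None]
def cloud(c):
    v,u=np.mgrid[:480,:640]; d=rays(c,np.c_[u.ravel(),v.ravel()])
    return (c['o']+d*c['depth'].reshape(-1,1)).reshape(480,640,3)
E
python3 - <<'E'
from h import *
import pickle
for n in('top','side','wrist'):
    c=cam(n);pickle.dump(c,open(n+'0.pkl','wb'));cv2.imwrite(f'pics/{n}0.png',c['image']);print(n,c['o'].round(),c['Rm'].round(2).tolist(),c['f'],{k:v for k,v in c.items() if k not in('image','depth','Rm','o')})
print(bot.read_state())
E
```

```text
pics
top [ 550.   22. 1151.] [[-0.01, -1.0, 0.07], [-1.0, 0.01, -0.0], [0.0, -0.07, -1.0]] 467.3782517270383 {'fovy': 54.361242729302795, 'cx': 326.54336076307703, 'cy': 238.16727023543527, 'eye': array([ 549.9450934 ,   22.02300013, 1150.68428726]), 'attitude': array([ 0.02514135, -0.70157727,  0.71167488, -0.02600196]), 'f': np.float64(467.3782517270383)}
side [ 216. -707.  686.] [[0.88, -0.27, 0.39], [-0.47, -0.5, 0.72], [-0.0, -0.82, -0.57]] 473.7940955235741 {'fovy': 53.72891076388068, 'cx': 319.67305608957736, 'cy': 238.97609748365423, 'eye': array([ 216.47754262, -707.49216793,  686.25672393]), 'attitude': array([-0.44935632,  0.85947143, -0.21617817,  0.11249333]), 'f': np.float64(473.7940955235741)}
wrist [138. 536. 373.] [[0.37, 0.9, 0.25], [0.93, -0.35, -0.1], [-0.0, 0.27, -0.96]] 350.3363334951343 {'fovy': 68.82665272887631, 'cx': 320.1867716656941, 'cy': 239.10992734875566, 'mount': array([[ 9.99999956e-01,  2.39098196e-04, -1.75430779e-04,
        -9.51428936e-01],
       [ 2.33119720e-04, -2.68147507e-01,  9.63377839e-01,
        -1.23022080e+02],
       [ 1.83300577e-
[... 154 characters left out ...]
: np.float64(350.3363334951343)}
{'clock': 0.15, 'joint_positions': array([ 1.12942653e+00,  3.00309290e-01,  1.52143853e+00,  1.02792883e-05,
        1.32067213e+00, -6.66301353e-02]), 'qvel': array([-0.00047269,  0.00029906, -0.00104798, -0.00225292,  0.00153825,
        0.00076132]), 'effort': array([ 1.63533141e-04, -5.43675792e+01, -3.61879277e+01, -9.45441366e-05,
        3.19636718e-03,  9.47393545e-06]), 'ee_pos': array([201.26595057, 511.68401338, 249.87037554]), 'tool_rot': array([-0.58424176,  0.58453213,  0.39785636, -0.39836424]), 'ft_force': array([ 0.71572781, -0.72340513, -0.36589041]), 'moment': array([ 0.02733828,  0.02600354, -0.03105552]), 'grip_width': 85.46456843934926}
```

View pics/top0.png

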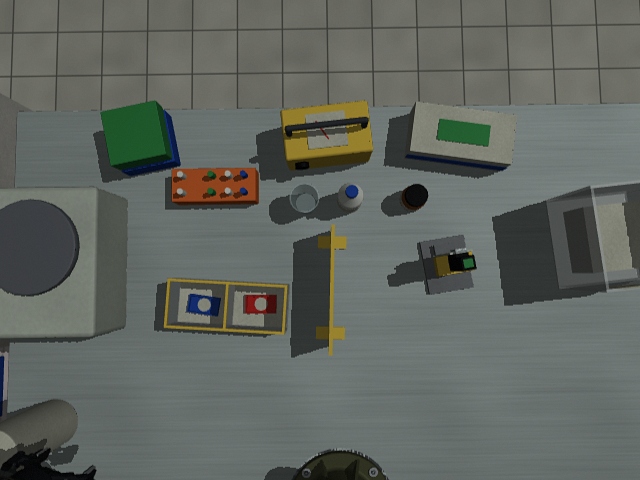

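View pics/side0.png

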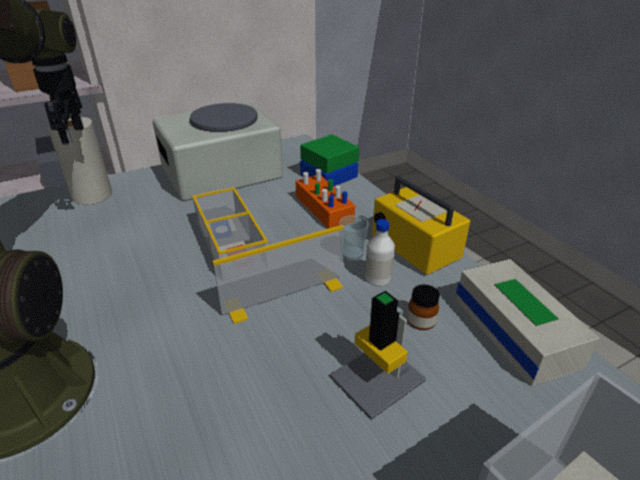

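Top view: stand at about (446,265) with the probe's handle top at (465,262), screen x≈332 (rows 228–355), box (165–287, 280–333) with the red tray in the right bay at (260,304). The side view shows the plate on the far (+x) side of the probe. Now I'll measure these.

Run:
```python
from h import *
import pickle
T=pickle.load(open('top0.pkl','rb'));S=pickle.load(open('side0.pkl','rb'))
def rect(P):
    (c,(w,h),a)=cv2.minAreaRect(P[:,:2].astype(np.float32)); 
    b=cv2.boxPoints((c,(w,h),a));e=[b[1]-b[0],b[2]-b[1]];e=max(e,key=np.linalg.norm)
    ang=np.degrees(np.arctan2(e[1],e[0]))%180
    return np.round(c,1),np.round(sorted((w,h)),1),'long dir deg',round(float(ang),1)
def mask(c,lo,hi,box):
    m=cv2.inRange(cv2.cvtColor(c['image'],cv2.COLOR_BGR2HSV),lo,hi);k=np.zeros_like(m);x0,y0,x1,y1=box;k[y0:y1,x0:x1]=m[y0:y1,x0:x1];return k
def uv(m): return np.argwhere(m>0)[:,::-1]
def big(m):
    n,l,s,_=cv2.connectedComponentsWithStats(m);i=1+np.argmax(s[1:,4]);return (l==i).astype(np.uint8)*255
m=mask(T,(0,150,90),(6,255,255),(215,282,290,330))|mask(T,(174,150,90),(180,255,255),(215,282,290,330))
print('red',rect(onz(T,uv(big(m)),12)))
m=mask(T,(105,150,60),(130,255,255),(165,282,226,330));print('blue',rect(onz(T,uv(big(m)),12)))
yl=((18,120,100),(34,255,255))
m=big(mask(T,*yl,(155,270,295,340)));print('box',rect(onz(T,uv(m),80)))
m=mask(T,*yl,(325,220,340,360));P=onz(T,uv(m),140);print('screen',rect(P))
C=cloud(T);k=np.zeros((480,640),bool);k[225:300,410:485]=1
b=C[k]; print('top zs',np.histogram(b[:,2],bins=[-20,-5,5,20,60,85,100,130,155,170,185,200,220])[0])
h=b[b[:,2]>180];print('handle top',len(h),rect(h),h[:,2].mean())
g=mask(T,(45,80,50),(80,255,255),(440,250,490,280));print('green',rect(onz(T,uv(g),191)))
st=b[(b[:,2]>5)&(b[:,2]<20)];print('base',rect(st))
y=mask(T,*yl,(410,225,490,300));p=C[y>0];print('head T',rect(p),p[:,2].mean())
CS=cloud(S)
y=big(mask(S,*yl,(345,315,420,375)));p=CS[y>0];print('head S zs',np.percentile(p[:,2],[2,50,98]));t=p[p[:,2]>88];print(rect(t),rect(p))
q=CS[285:400,340:425].reshape(-1,3);hp=q[q[:,2]>180];print('handle S top',len(hp),rect(hp))
# handle centroid by height S
for z in(110,130,150,170,190):
    a=q[abs(q[:,2]-z)<8];print(z,len(a),np.round([a[:,:2].min(0),a[:,:2].max(0)],0).tolist())
```

```text
red (array([475.3, 191.9]), array([43.2, 55.7]), 'long dir deg', 89.2)
blue (array([476.9, 327.9]), array([43.7, 60.7]), 'long dir deg', 80.5)
box (array([476.4, 252.4]), array([112.7, 274.1]), 'long dir deg', 86.0)
screen (array([512.6,   5.8]), array([ 21.4, 278.1]), 'long dir deg', 179.1)
top zs [   8 3007 1516  184   31  310   73   99  119   30  222    0]
handle top 258 (array([ 550.3, -131.6]), array([ 30.8, 305.7]), 'long dir deg', 95.9) 287.7174431154709
green (array([ 565.2, -269.5]), array([18.4, 19.8]), 'long dir deg', 99.3)
base (array([ 570.7, -272.6]), array([178. , 180.9]), 'long dir deg', 179.2)
head T (array([ 558.4, -281.3]), array([35.7, 80.8]), 'long dir deg', 137.6) 95.8395661719487
head S zs [39.1631793  93.1204338  95.89213538]
(array([ 411.4, -496.3]), array([ 80. , 569.2]), 'long dir deg', 55.3) (array([ 403.3, -447.2]), array([ 84.3, 635.2]), 'long dir deg', 46.8)
handle S top 415 (array([ 404.8, -486.1]), array([ 40.3, 579.9]), 'long dir deg', 53.6)
110 243 [[549.0, -292.0], [598.0, -256.0]]
130 256 [[549.0, -291.0], [596.0, -257.0]]
150 286 [[549.0, -291.0], [600.0, -256.0]]
170 190 [[548.0, -286.0], [583.0, -257.0]]
190 348 [[549.0, -286.0], [582.0, -252.0]]
```

Run:
```python
from h import *
import pickle
def down(yaw): # tool x at yaw (deg) from +x
    a=np.radians(yaw);x=np.array([np.cos(a),np.sin(a),0]);y=np.array([0,0,-1.]);return quat(np.c_[x,y,np.cross(x,y)])
for n,p,yaw in(('w1',[420,192,290],90),('w2',[550,-270,330],98)):
    print(bot.ik(p,down(yaw)));bot.move_to(p,down(yaw));bot.dwell(.3)
    c=cam('wrist');pickle.dump(c,open(n+'.pkl','wb'));cv2.imwrite(f'pics/{n}.png',c['image']);print(bot.read_state()['ee_pos'],bot.read_state()['clock'])
a=[pickle.load(open(n+'.pkl','rb'))['image'] for n in('w1','w2')]
cv2.imwrite('pics/w12.png',cv2.resize(np.vstack(a),None,fx=.625,fy=.625))
```

```text
[ 3.49440619e-01  7.02325927e-02  1.69955326e+00 -4.44089210e-16
  1.37180680e+00 -1.22135571e+00]
[419.90953854 192.26849259 289.93945067] 1.95
[-5.16119751e-01  4.01375206e-01  1.20296830e+00 -4.44089210e-16
  1.53724915e+00 -2.22654242e+00]
[ 550.09453877 -269.70496573  330.08500128] 4.0583
```

View pics/w12.png

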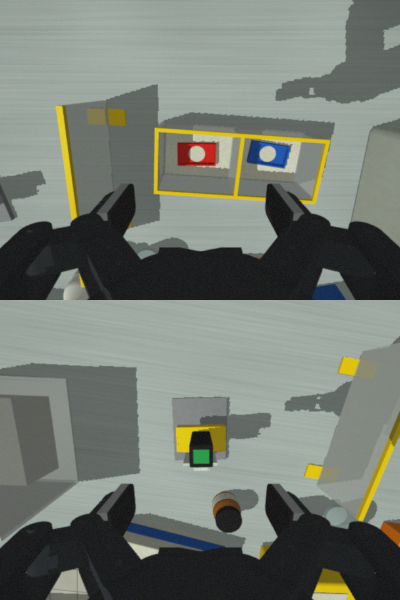

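The upper half shows the red tray whole at about (197,153), long side near horizontal. The lower half shows the green handle top at about (201,457) and the yellow head below it at (201,438). Measuring from the full-size images.

```bash
cat >> h.py <<'E'
def rect(P):
    (c,(w,h),a)=cv2.minAreaRect(P[:,:2].astype(np.float32)); b=cv2.boxPoints((c,(w,h),a));e=max([b[1]-b[0],b[2]-b[1]],key=np.linalg.norm)
    return np.round(c,1),np.round(sorted((w,h)),1),round(float(np.degrees(np.arctan2(e[1],e[0]))%180),1)
def blob(c,ranges,box):
    hsv=cv2.cvtColor(c['image'],cv2.COLOR_BGR2HSV);m=np.zeros((480,640),np.uint8);x0,y0,x1,y1=box
    for lo,hi in ranges: m[y0:y1,x0:x1]|=cv2.inRange(hsv,lo,hi)[y0:y1,x0:x1]
    n,l,s,_=cv2.connectedComponentsWithStats(m);l=(l==1+np.argmax(s[1:,4]))
    return np.argwhere(l)[:,::-1]
RED=[((0,150,60),(8,255,255)),((172,150,60),(180,255,255))];BLUE=[((105,150,50),(130,255,255))]
YEL=[((18,120,80),(34,255,255))];GRN=[((45,80,40),(85,255,255))];BLK=[((0,0,0),(180,255,45))]
E
python3 - <<'E'
from h import *
import pickle
A=pickle.load(open('w1.pkl','rb'));B=pickle.load(open('w2.pkl','rb'))
f=1.6;bx=lambda x0,y0,x1,y1,o=0:tuple(int(v*f) for v in(x0,y0-o,x1,y1-o))
C=cloud(A);u=blob(A,RED,bx(165,135,235,180));p=C[u[:,1],u[:,0]]
print('red',rect(onz(A,u,12)),'pix',rect(u),'depth',rect(p),np.percentile(p[:,2],[5,50,95]))
u=blob(A,BLUE,bx(240,135,300,180));print('blue',rect(onz(A,u,12)))
u=blob(A,YEL,bx(145,120,340,210));print('box',rect(onz(A,u,80)))
u=blob(A,YEL,bx(50,95,85,300));print('screen partial',rect(onz(A,u,140)))
C=cloud(B)
u=blob(B,GRN,bx(185,440,220,470,300));p=C[u[:,1],u[:,0]];print('green',rect(onz(B,u,191)),rect(p),p[:,2].mean())
u=blob(B,BLK,bx(180,425,225,470,300));p=C[u[:,1],u[:,0]];t=p[p[:,2]>186];print('black',len(t),rect(t))
for z in(110,130,150,170):
    a=p[abs(p[:,2]-z)<8]; print(z,len(a),rect(a) if len(a)>3 else '')
u=blob(B,YEL,bx(170,420,230,460,300));p=C[u[:,1],u[:,0]];t=p[p[:,2]>88];print('head',rect(onz(B,u,94)),'depth',rect(t),np.percentile(p[:,2],[5,50,95]))
v=C[270:285,:];k=u
im=B['image'][180:280,260:380];cv2.imwrite('pics/crop.png',np.hstack([cv2.resize(im,None,fx=4,fy=4,interpolation=0),cv2.resize(A['image'][200:300,250:350],None,fx=3,fy=4,interpolation=0)]))
E
```

```text
red (array([472.5, 184.7]), array([45. , 73.2]), 88.9) pix (array([314.5, 246. ]), array([36., 61.]), 0.0) depth (array([423.4, 184.6]), array([ 73.5, 143.6]), 179.8) [ 1.44200637  3.2189866  12.36733572]
blue (array([472.5, 321.6]), array([44.2, 75. ]), 80.6)
box (array([474.2, 253.8]), array([112.8, 274. ]), 86.0)
screen partial (array([452.4,  17.1]), array([ 11.7, 161.2]), 178.1)
green (array([ 563.5, -267.5]), array([19.7, 21.3]), 98.1) (array([ 528.1, -272.2]), array([21.5, 92.4]), 7.8) 192.04799656556463
black 563 (array([ 529.9, -272.6]), array([27.8, 96. ]), 8.7)
110 79 (array([ 549.8, -269.4]), array([ 0.8, 26.7]), 99.0)
130 102 (array([ 549.5, -269.6]), array([ 0.6, 26.5]), 99.0)
150 113 (array([ 549.4, -269.8]), array([ 0.7, 26.8]), 99.2)
170 149 (array([ 549.2, -269.6]), array([ 0.8, 27.1]), 99.3)
head (array([ 562.1, -267.7]), array([46.5, 83.6]), 99.3) depth (array([ 534. , -272.2]), array([ 83.7, 104.2]), 9.4) [78.21255847 93.1844108  94.6814875 ]
```

View pics/crop.png

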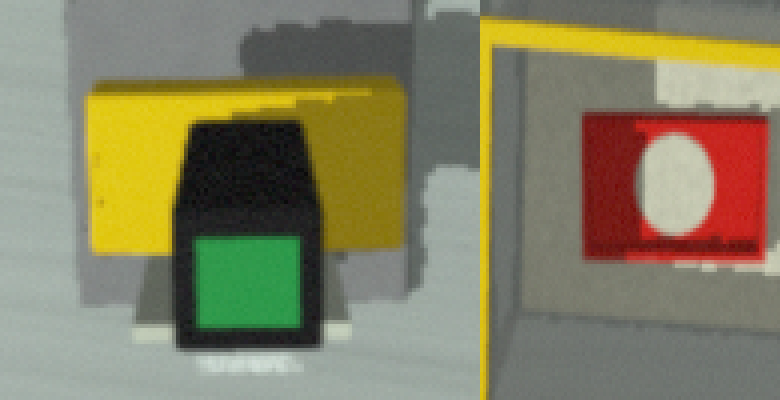

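The head, handle and green top line up: probe at about (564,−267.5), yaw 99°, lean about 0.01. The red tray is at (472.5,184.7), yaw about 89°, clear of the walls. Next I grip and lift.

```bash
cat >> h.py <<'E'
def down(yaw):
    a=np.radians(yaw);x=np.array([np.cos(a),np.sin(a),0]);y=np.array([0,0,-1.]);return quat(np.c_[x,y,np.cross(x,y)])
def st(l=''):
    s=bot.read_state();print(l,s['ee_pos'].round(1),s['ft_force'].round(1),s['moment'].round(2),round(s['grip_width'],1),round(s['clock'],2))
E
python3 - <<'E'
from h import *
import pickle
bot.move_to([563.5,-267.5,260],down(99))
print(bot.servo_line([563.5,-267.5,166],speed=100,until_force=8)); st('down')
bot.move_gripper(20,50); st('grip')
bot.servo_line([563.5,-267.5,226],speed=40); st('up'); bot.dwell(.2)
bot.servo_line([563.5,-267.5,290],speed=80); bot.dwell(.3); st('up2')
c=cam('side');pickle.dump(c,open('s3.pkl','wb'));w=cam('wrist');pickle.dump(w,open('w3.pkl','wb'))
cv2.imwrite('pics/s3.png',np.hstack([c['image'][120:420,220:520],w['image'][90:390,170:470]]))
E
```

```text
False
down [ 563.8 -267.7  166.8] [-0.6 -0.5 -0.4] [ 0.05  0.06 -0.04] 85.4 5.54
grip [ 563.5 -267.5  166.2] [-2.7  1.3  2.7] [ 0.23  0.26 -0.01] 29.2 6.09
up [ 563.4 -267.5  225.7] [ 0.5 -1.2 -2.2] [ 0.04 -0.01  0.03] 29.2 7.74
up2 [ 563.5 -267.5  289.8] [ 0.5 -0.7 -2.5] [-0.02 -0.01  0.05] 29.0 9.19
```

View pics/s3.png

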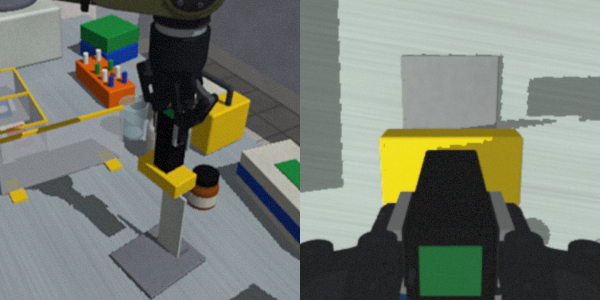

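Lifted clear of the stand and hanging upright, with its weight on the wrist. I'll carry it over the screen to a hover above the tray, and check its lean and yaw in the hand from the wrist depth.

```bash
cat >> h.py <<'E'
def inhand(c,s):
    # probe in world from wrist depth: handle front face and head top/front; only near points
    C=cloud(c);t=np.array(s['ee_pos']);z0=t[2]-100
    u=blob(c,YEL,(230,200,420,330));p=C[u[:,1],u[:,0]];p=p[np.linalg.norm(p-t,axis=1)<130]
    top=p[p[:,2]>z0+24]; T=np.array(rot(s['tool_rot'])); L=(top-t)@T # tool coords
    A=np.c_[L[:,0],L[:,2],np.ones(len(L))];k=np.linalg.lstsq(A,L[:,1],rcond=None)[0]
    print('head top: tool-x range',np.percentile(L[:,0],[1,99]).round(1),'tool-z max',np.percentile(L[:,2],[99]).round(1),'plane slopes',k[:2].round(3),'depth below TCP',k[2].round(1),'rect(x,z)',rect(L[:,[0,2]]))
    F=(p[p[:,2]<z0+22]-t)@T
    if len(F)>20: print('front face z=a*x+b',np.polyfit(F[:,0],F[:,2],1).round(3))
    h=blob(c,BLK,(270,230,370,330));q=(C[h[:,1],h[:,0]]-t)@T;q=q[(q[:,1]>20)&(q[:,1]<68)&(abs(q[:,0])<14)]
    print('handle front: z per y, offset',np.polyfit(q[:,1],q[:,2],1).round(3),len(q),'mean x',q[:,0].mean().round(1))
E
python3 - <<'E'
from h import *
import pickle
inhand(pickle.load(open('w3.pkl','rb')),bot.read_state())
bot.servo_line([508,8,290],down(94),speed=150)
bot.servo_line([472.5,184.7,290],down(89),speed=130); bot.dwell(.5); st('hover')
s=bot.read_state();w=cam('wrist');inhand(w,s)
w['ee']=s;pickle.dump(w,open('w4.pkl','wb'));T=cam('top');S=cam('side')
pickle.dump((T,S),open('ts4.pkl','wb'))
cv2.imwrite('pics/w4.png',np.vstack([np.hstack([w['image'][90:390,120:520],T['image'][180:480,120:520]]),np.hstack([S['image'][100:400,100:500],]*2)]))
E
```

```text
head top: tool-x range [-41.4  40.3] tool-z max [21.3] plane slopes [-0.003 -0.007] depth below TCP 72.8 rect(x,z) (array([-0.6,  0.2]), array([43.2, 83.4]), 0.1)
front face z=a*x+b [3.0000e-03 2.1168e+01]
handle front: z per y, offset [-7.0000e-03  1.4807e+01] 1631 mean x -0.3
hover [472.5 184.7 290. ] [-0.3  0.3 -2.4] [ 0.05 -0.01 -0.05] 29.6 13.35
head top: tool-x range [-41.5  40.5] tool-z max [21.1] plane slopes [-0.003 -0.005] depth below TCP 72.6 rect(x,z) (array([-0.4, -0.3]), array([43.5, 84. ]), 0.2)
front face z=a*x+b [3.0000e-03 2.0985e+01]
handle front: z per y, offset [-7.0000e-03  1.4609e+01] 1627 mean x -0.3
```

View pics/w4.png

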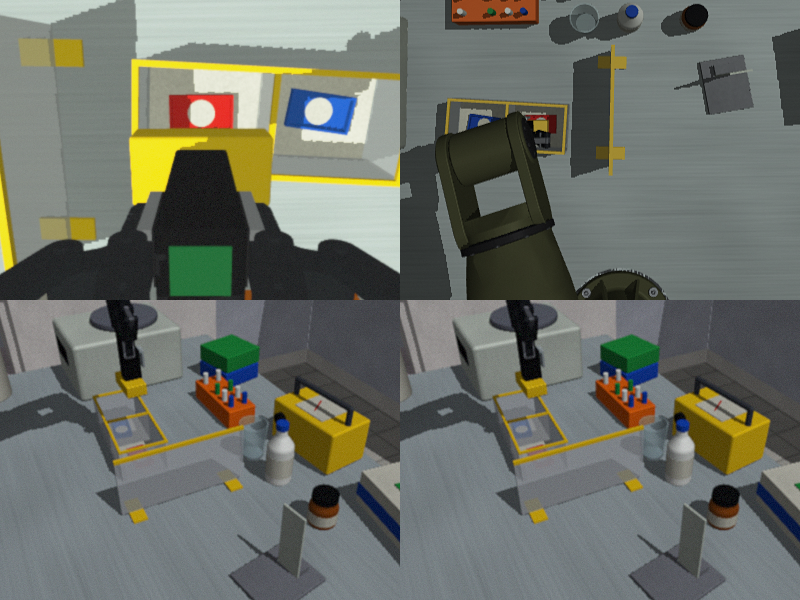

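The probe sits centred and upright in the hand, with its underside about 100.7 mm below the TCP. The wrist view still shows the red tray's near part, so I'll recheck its sides and near edge once, then lower in stages.

Run:
```python
from h import *
import pickle
w=pickle.load(open('w4.pkl','rb'))
u=blob(w,RED,(260,160,380,240));P=onz(w,u,12)
near=P[P[:,0]<np.percentile(P[:,0],60)]
y0,y1=np.percentile(near[:,1],[.5,99.5]);print('red y',y0,y1,(y0+y1)/2,'near edge x',np.percentile(P[:,0],1), 'centre x',np.percentile(P[:,0],1)+22)
bot.servo_line([472.5,184.7,200],speed=80,until_force=6);st()
print(bot.servo_line([472.5,184.7,150],speed=40,until_force=3));bot.dwell(.3);st('150')
c=cam('wrist');S=cam('side');pickle.dump((c,S,bot.read_state()),open('w5.pkl','wb'))
inhand(c,bot.read_state())
cv2.imwrite('pics/w5.png',np.hstack([c['image'][150:450,120:520],cv2.resize(S['image'][160:310,180:380],None,fx=2,fy=2)]))
```

```text
red y 148.58842893865582 220.40874163675477 184.49858528770528 near edge x 451.48442810461904 centre x 473.48442810461904
 [472.7 184.7 200.5] [ 0.3 -0.3 -2.5] [-0.03 -0.01 -0.06] 29.6 14.78
False
150 [472.5 184.7 150.1] [-0.1 -0.  -2.9] [0.   0.01 0.03] 29.3 16.48
head top: tool-x range [-41.5  40.4] tool-z max [21.1] plane slopes [-0.004 -0.008] depth below TCP 72.6 rect(x,z) (array([-0.7, -0. ]), array([43. , 83.5]), 0.2)
front face z=a*x+b [3.000e-03 2.098e+01]
handle front: z per y, offset [-7.0000e-03  1.4603e+01] 1627 mean x -0.4
```

View pics/w5.png

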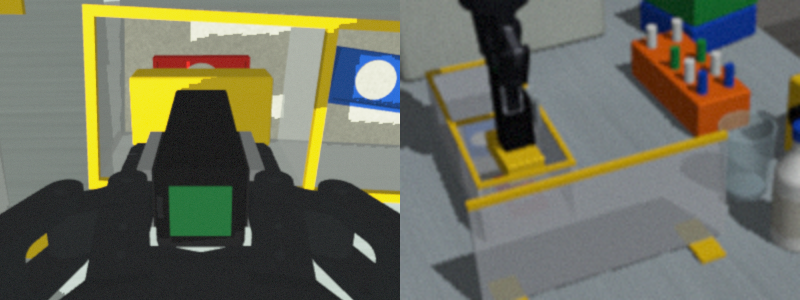

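The head is inside the bay between the walls, centred on the tray and with clearance all round. The recheck agreed within 1 mm. Lowering the last 26 mm.

Run:
```python
from h import *
print(bot.servo_line([473,184.6,123.7],speed=25,until_force=3));bot.dwell(.5);st('final')
s=bot.read_state();c=cam('wrist');inhand(c,s)
u=blob(c,RED,(250,170,390,330));P=onz(c,u,12);print('red near edge x',np.percentile(P[:,0],1),'y',np.percentile(P[:,1],[.5,99.5]))
cl=cloud(c)[u[:,1],u[:,0]];print(len(u),np.percentile(cl[:,2],[50,95]))
if abs(s['ft_force'][2]+2.6)<1.2 and abs(s['ee_pos'][2]-123.7)<1.5: print('finish',bot.finish_job())
```

```text
False
final [473.  184.6 123.7] [ 0.  -1.3 -2.2] [-0.01 -0.03  0.04] 29.7 18.27
head top: tool-x range [-41.5  40.3] tool-z max [21.1] plane slopes [-0.004 -0.008] depth below TCP 72.6 rect(x,z) (array([-0.7,  0. ]), array([43.2, 83.5]), 0.2)
front face z=a*x+b [3.000e-03 2.101e+01]
handle front: z per y, offset [-7.0000e-03  1.4641e+01] 1631 mean x -0.4
red near edge x 450.1491326845761 y [148.76621944 220.74951377]
698 [10.87435899 12.4948471 ]
the job is handed in; nothing more can be done
finish None
```

I gripped the probe by its handle, lifted it straight off the stand, carried it over the screen with its underside about 190 mm up, and lowered it over the red tray. I handed the job in at about 18 s with the probe still held; the system reports no verdict.

My last checks, just before handing in:

- **Height:** the underside is about 11 mm above the tray's top.
- **Centring:** within about 1 mm of the tray's centre. The last two tray readings differ by about 1.3 mm in x.
- **Attitude:** lean is about 0.01 rad. The head's long side is within about 0.01 rad of the tray's.
- **Contact:** the force on the wrist matched the probe's own weight throughout, with no sign of touching anything. The last sideways reading was 1.3 N; similar noise showed up with nothing near the probe.
- **Tray position:** the red tray's measured edges had not shifted beyond measurement noise.

One disagreement: the first top-camera reading put the red tray about 7 mm off in y, because part of it was in shadow. I used the wrist camera's reading instead, and two later wrist views confirmed it.

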